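# Start the tube roller mixer

### The job

Start the blood-tube roller mixer by pressing three of its keys down with a fingertip, one after the other: first the square key, then the large round key, then the long bar key; each stays down by itself and needs to go at least halfway down. Press lightly, without slamming the keys against their stops. Grasp nothing, leave the small round key up, and leave the tubes, the jar and the tube rack as they are.

Things in the scene. Friction and masses are not known exactly. Their poses are not given: they have to be found in the camera images.
- mixer: white bench tube roller mixer, fixed, 300 (x) by 340 mm (y); origin under its centre at table level, front (-x) to the robot. In front a flat grey deck, 50 mm high, with four white keys in a row along y, 100 mm before the origin, 66 mm apart; which sits where varies. A 78 mm high wall starts 58 mm behind the key row, then walls 88 mm high and four black rollers along y, tops 89 mm high.
- square_top (a point): centre of the top face of the square key: 30 x 30 mm square, flat-topped, white plastic in a 6 mm high black bezel; unpressed the top is about 76 mm above the table and 20 mm above its bezel. The point goes down with the key. Axes as the mixer's.
- square_key (a joint): how far the square key is down, m: 0 fully up (starts at 0 to 0.002), 0.012 on its stop. It slides straight down against a steady friction of about 3 N and stays where it is left. Its cap is springy: it sinks 0.5 mm per N onto the key (not counted here) and comes back up on release.
- square_module: the square key's unit: fixed black bezel, 44 x 44 x 6 mm, on the deck, carrying the key; origin at the bezel's underside centre, 50 mm above the table, axes as the mixer's.
- large_round_top (a point): centre of the top face of the large round key: 36 mm diameter round, flat-topped, white plastic in a 6 mm high black bezel; unpressed the top is about 76 mm above the table and 20 mm above its bezel. The point goes down with the key. Axes as the mixer's.
- large_round_key (a joint): how far the large round key is down, m: 0 fully up (starts at 0 to 0.002), 0.012 on its stop. It slides straight down against a steady friction of about 3 N and stays where it is left. Its cap is springy: it sinks 0.5 mm per N onto the key (not counted here) and comes back up on release.
- large_round_module: the large round key's unit: fixed black bezel, 44 x 44 x 6 mm, on the deck, carrying the key; origin at the bezel's underside centre, 50 mm above the table, axes as the mixer's.
- bar_top (a point): centre of the top face of the bar key: long narrow bar, 52 mm (mixer x) by 18 mm (mixer y), flat-topped, white plastic in a 6 mm high black bezel; unpressed the top is about 76 mm above the table and 20 mm above its bezel. The point goes down with the key. Axes as the mixer's.
- bar_key (a joint): how far the bar key is down, m: 0 fully up (starts at 0 to 0.002), 0.012 on its stop. It slides straight down against a steady friction of about 3 N and stays where it is left. Its cap is springy: it sinks 0.5 mm per N onto the key (not counted here) and comes back up on release.
- bar_module: the bar key's unit: fixed black bezel, 60 x 44 x 6 mm, on the deck, carrying the key; origin at the bezel's underside centre, 50 mm above the table, axes as the mixer's.
- small_round_top (a point): centre of the top face of the small round key: 18 mm diameter round, flat-topped, white plastic in a 6 mm high black bezel; unpressed the top is about 76 mm above the table and 20 mm above its bezel. The point goes down with the key. Axes as the mixer's. It is NOT part of the job.
- small_round_key (a joint): how far the small round key is down, m: 0 fully up (starts at 0 to 0.002), 0.012 on its stop. It slides straight down against a steady friction of about 3 N and stays where it is left. Its cap is springy: it sinks 0.5 mm per N onto the key (not counted here) and comes back up on release. It is NOT part of the job.
- small_round_module: the small round key's unit: fixed black bezel, 44 x 44 x 6 mm, on the deck, carrying the key; origin at the bezel's underside centre, 50 mm above the table, axes as the mixer's.
- tube_a: loose purple-capped blood tube lying along mixer y in the front valley between rollers, 16 mm diameter, 80 mm long, 15 g; origin at its middle on its axis, top 96 mm above the table. Bystander.
- tube_b: loose purple-capped blood tube lying along mixer y in the rear valley between rollers, 16 mm diameter, 80 mm long, 15 g; origin at its middle on its axis, top 96 mm above the table. Bystander.
- jar: loose capped specimen jar, 52 mm diameter, 65 mm tall, standing on the table to the left (+y) of the mixer; origin under its centre. Bystander.
- rack: fixed blue tube rack, 190 (x) by 85 (y) mm, purple-capped tubes standing in it to about 90 mm above the table, to the right (-y) of the mixer; origin under its centre. Bystander.

How it is judged:
By the outcome, as a careful person would: the job done as asked, in the order asked, and still so for the second after the job is handed in, with the robot touching nothing.
It also fails if it takes over 42 s, if anything falls off the work surface, if the arm or the gripper's body presses on something with over 40 N, if the wrist force passes 120 N, or if a joint passes its speed limit or range.

### The arm

A 6-joint arm with a two-finger parallel gripper is mounted at the origin on the work surface. World frame = base frame: x ahead of the robot, y to its left, z up, the work surface at z = 0. Lengths are in m, angles in degrees, forces in N, time in s.
With the tool pointing down it reaches from about 0.15 to 0.775 m from the base axis. Payload 6.1 kg.
Tool frame: the origin (TCP) lies on the centre line of the jaws, within the pads' length; the fingertips stand 25 mm ahead of it and the grasp point (between the pads) lies 6 mm ahead of it (env.tcp_to_tips is the distance from the TCP to the fingertips, in m); z points along the fingers, y is the line along which they close (so a half turn about z gives the same grasp; the last joint's range is limited). The gripper opens to 85 mm and grips with 20 to 120 N. Pads are 22 mm wide; open, the fingers measure 114 mm over their backs; the gripper's body (76 mm by 85 mm) begins 54 mm behind the grasp point. The pads swing forward as they close: fully open they stand 13 mm farther back than shut.
Start: joints at [68.927, 7.208, -2.269, 80.523, 0, 90], TCP at [0.189, 0.49, 0.256] pointing down, gripper open.
Joint ranges: [-155.77, 155.77], [-54.66, 111.73], [-72.52, 77.12], [-102.08, 115.82], [-83.92, 84.16], [-180, 180]. Speed limits (degrees/s): [136.94, 136.94, 172.46, 180, 180, 180].

### API

Orientations are given as a 3x3 rotation matrix whose columns are the frame's x, y, z axes.
In Python, from cell import readout, eyes, env, finder gives the robot as it stands.
- The arm moves only by the shell command python3 -m handwheel 'ROWS' [FORCE]. ROWS is a JSON object of lists of equal length, an entry for each row: "rot": the turn, a rotation vector about the world's x, y, z in rad, a list of three; "linear": the shift along the world's x, y, z in cm, a list of three; "claw": the opening, from 0 (shut) to 1 (fully open). In form: {"rot": [[wx, wy, wz], ...], "linear": [[x, y, z], ...], "claw": [claw, ...]}. A call has 1 to 20 rows; each row is the pose to reach, as a shift and turn from the pose commanded when the call began; what a row does not reach only later rows make up. A row lasts 1/8 s, in which the tool goes at most 62.5 mm and 10.7 degrees, less where a joint would pass 70% of its speed; a pose out of reach is approached as far as the arm can. A call with a gripper value outside its range is refused whole. The fingers move at their own pace and stop on an object; FORCE is the grip in N (left out, the last holds). Time passes only in rows, so rows that repeat a pose let the fingers close. It gives the time, the measured TCP pose, the force, the opening and the grip force at its end, in the units of the state.
- readout.observe(): the state, without advancing time (a new reading comes with each control period).
- eyes.grab_frame(name): name is "scene" or "top" or "wrist"; returns a dict with "frame" (384x512x3 uint8, red, green, blue), "mtx" (3x3 intrinsics, pixels), "dist_coeffs" ([k1, k2, p1, p2, k3] as OpenCV has them; the pictures are not rectified), "eye" and "rotation" of the camera in the world. Camera axes: x right, y down, z forward; pixel columns grow to the right and rows downward; lengths in m; the calibration is good to about 2 mm. A picture is of the moment at which its call begins. There is no depth.
- env.hand_in(): hands the job in; it is judged then, once.
Trained networks look in the newest picture that a camera, given by its name, has taken for a name from the list of things; names that differ only in an ending like _2 or _b are one class to them, and where a whole thing is asked for, a point or a joint stands for the part that bears it (a point fixed in the world has none). Each returns a list of dicts, best first, with "conf" (0 to 1); they miss things now and then, are a little off and sometimes report something else, mostly with a low value. They report only what shows in the picture. A call takes as long as a camera call.
- finder.search_frame(camera, name): "at" ([x, y, z] in m, in the coordinates of the camera as it stood for that picture, good to about 4 mm: the middle of the surface that is visible of it).
- finder.pinpoint(camera, name): "at" ([x, y, z] in m, in the coordinates of the camera as it stood for that picture, good to about 4 mm: a listed point, or the origin of a listed thing).
The state is a dict: "time": time; "qpos": joint angles; "joint_vel": joint speeds; "tau": joint torques, N m; "position": TCP position; "orientation": TCP orientation; "force": force on the tool from outside, world axes, zero at the start; "ft_torque": the same for the moment, N m; "opening": opening from 0.0 (shut) to 1.0 (fully open); "finger_force": force on a finger pad.
Only numpy, scipy, OpenCV 4.12 (cv2) and the standard library are available. Lean on these libraries where they do the work, as an engineer would, in place of code of your own. Each camera call takes 0.05 s, during which the arm holds its last target. There are 200 camera calls.

## Working session

There is one attempt and no reset: what is moved stays moved. The work goes in short steps, Python scripts to look and compute and a shell command to move; the robot and the scene stay as the last step left them, time stands still between calls to the robot, and variables do not carry over. Pictures are saved under pics/ and viewed, at most 10 in all, crops included, and the job is handed in when it is done.

```bash
mkdir -p pics; cat > h.py <<'E'
import numpy as np, cv2
from cell import readout, eyes, env, finder
def look(cam, names, save=None):
    f=eyes.grab_frame(cam); R=np.array(f["rotation"]); e=np.array(f["eye"])
    if save: cv2.imwrite(save, np.array(f["frame"])[:,:,::-1])
    for n in names:
        for d in finder.pinpoint(cam,n)[:2]:
            p=np.array(d["at"]); px=cv2.projectPoints(p.reshape(1,3),np.zeros(3),np.zeros(3),np.array(f["mtx"]),np.array(f["dist_coeffs"]))[0].ravel()
            print(cam,n,round(d["conf"],2),(R@p+e).round(4),px.round(0))
    return f
E
python3 - <<'E'
from h import *
N=["mixer","square_top","large_round_top","bar_top","small_round_top","square_module","large_round_module","bar_module","small_round_module"]
for c in("top","scene"): look(c,N,f"pics/{c}0.png")
s=readout.observe();print(s)
print(env.tcp_to_tips)
E
```

```text
top mixer 0.98 [ 5.997e-01 -6.700e-03  5.000e-04] [264. 208.]
top mixer 0.47 [0.6173 0.2375 0.0019] [173. 201.]
top square_top 0.7 [ 0.4962 -0.0153  0.0742] [268. 245.]
top large_round_top 0.73 [0.5085 0.0511 0.0735] [242. 240.]
top bar_top 0.57 [ 0.4873 -0.0786  0.0732] [293. 249.]
top bar_top 0.51 [ 0.5002 -0.0124  0.0477] [267. 244.]
top small_round_top 0.68 [0.7122 0.0694 0.0887] [235. 160.]
top small_round_top 0.62 [0.5234 0.1127 0.0748] [217. 234.]
top square_module 0.68 [ 0.499  -0.0127  0.0499] [267. 245.]
top large_round_module 0.63 [0.5137 0.0485 0.0497] [243. 239.]
top bar_module 0.76 [ 0.4856 -0.0807  0.0492] [293. 250.]
top small_round_module 0.63 [0.5251 0.1122 0.0493] [218. 234.]
scene mixer 0.74 [ 6.072e-01 -5.000e-03  3.000e-04] [262. 193.]
scene square_top 0.75 [ 0.5045 -0.0153  0.0753] [294. 152.]
scene square_top 0.48 [0.713  0.0631 0.0874] [240. 217.]
scene large_round_top 0.77 [0.5178 0.0479 0.0777] [307. 171.]
scene bar_top 0.61 [0.5082 0.0466 0.0539] [309. 175.]
scene bar_top 0.45 [ 0.486  -0.0831  0.0764] [283. 131.]
scene small_round_top 0.47 [0.5249 0.114  
[... 437 characters left out ...]
    1.45636039e-03,  9.00011158e+01]), 'joint_vel': array([ 0.05208412, -0.08896878,  0.03767336,  0.07079862, -0.03234952,
        0.03549622]), 'tau': array([-1.07509488e-03, -4.35713267e+01,  3.53095007e+01,  1.19122538e-03,
       -5.94644666e-05, -1.33888527e-06]), 'position': array([0.18874871, 0.48988128, 0.25631962]), 'orientation': array([[-9.33121312e-01,  3.59561702e-01,  8.23381907e-08],
       [ 3.59561701e-01,  9.33121309e-01,  7.09096780e-05],
       [ 2.54195730e-05,  6.61969374e-05, -9.99999997e-01]]), 'force': array([ 0.03941095, -0.61917976,  0.45287869]), 'ft_torque': array([ 0.01857081,  0.08857907, -0.0312209 ]), 'finger_force': 0.0, 'opening': 1.0015155851401725}
0.025
```

```bash
python3 - <<'E'
import cv2,numpy as np
a=cv2.imread('pics/top0.png')[120:320,140:390];b=cv2.imread('pics/scene0.png')[60:260,180:430]
cv2.imwrite('pics/c0.png',cv2.resize(np.vstack([a,b]),None,fx=1.5,fy=1.5,interpolation=cv2.INTER_CUBIC)[:600])
E
```

```text
(no output)
```

View pics/c0.png

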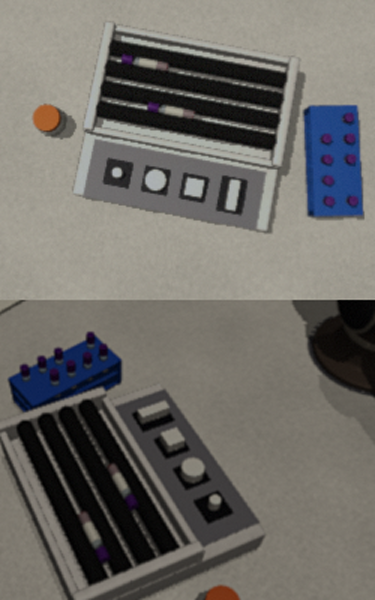

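The pictures agree with the networks: from +y the keys sit in the order small round, large round, square, bar. Next I move over them with the gripper shut and measure with the wrist camera.

```bash
python3 -m handwheel '{"rot":[[0,0,-0.13],[0,0,-0.26],[0,0,-0.4],[0,0,-0.53],[0,0,-0.67],[0,0,-0.8],[0,0,-0.93],[0,0,-1.07],[0,0,-1.2],[0,0,-1.33],[0,0,-1.4],[0,0,-1.4],[0,0,-1.4]],"linear":[[2,-4,0],[4,-9,0],[6,-14,0],[8,-19,0],[10,-24,0],[12,-29,0],[15,-34,0],[18,-39,0],[20,-44,0],[22,-47,0],[23,-49,0],[23,-49,0],[23,-49,0]],"claw":[0,0,0,0,0,0,0,0,0,0,0,0,0]}' 20
python3 - <<'E'
from h import *
N=[a+b for b in("_top","_module") for a in("square","large_round","bar","small_round")]
for c in("wrist","top","scene"): look(c,N,"pics/%s1.png"%c)
s=readout.observe();print(s["time"],s["position"],s["force"],s["qpos"],s["orientation"])
E
```

```text
time: 2.62
position: [0.4184, 0.0002, 0.2563]
orientation: [[0.195, 0.981, -0.0], [0.981, -0.195, 0.0], [0.0, -0.0, -1.0]]
force: [-1.1, 0.2, 0.4]
opening: 0.001
finger_force: 0.0
wrist square_top 0.73 [ 0.4989 -0.0149  0.0811] [345. 168.]
wrist large_round_top 0.89 [0.5135 0.0491 0.077 ] [352.  91.]
wrist bar_top 0.93 [ 0.4855 -0.0829  0.0758] [337. 236.]
wrist small_round_top 0.56 [0.5248 0.1111 0.0728] [358.   8.]
wrist square_module 0.74 [ 0.4932 -0.0161  0.0524] [331. 163.]
wrist large_round_module 0.62 [0.5111 0.0496 0.0559] [343.  90.]
wrist bar_module 0.65 [ 0.4884 -0.0852  0.048 ] [334. 225.]
wrist small_round_module 0.88 [0.5218 0.1117 0.0512] [346.  13.]
top square_top 0.63 [ 0.4989 -0.0182  0.0775] [269. 244.]
top bar_top 0.58 [0.5154 0.0503 0.0478] [242. 238.]
top bar_top 0.43 [ 0.4879 -0.078   0.0734] [293. 249.]
top small_round_top 0.51 [0.5256 0.1161 0.0744] [216. 234.]
top square_module 0.75 [ 0.4967 -0.0173  0.0479] [269. 245.]
top large_round_module 0.8 [0.5138 0.0502 0.0484] [242. 239.]
top bar_module 0.77 [ 0.4889 -0.0828  0.0502] [294. 249.]
top small_round_modu
[... 367 characters left out ...]
.62 [ 0.4876 -0.0843  0.0736] [282. 131.]
scene small_round_top 0.56 [0.5234 0.1146 0.0744] [325. 193.]
scene square_module 0.57 [ 0.5023 -0.017   0.0507] [294. 157.]
scene large_round_module 0.75 [0.5124 0.0459 0.0528] [307. 176.]
scene bar_module 0.92 [ 0.4909 -0.0796  0.051 ] [282. 139.]
scene small_round_module 0.64 [0.5315 0.1125 0.0491] [320. 200.]
3.975 [ 4.18762290e-01 -1.19349713e-04  2.56278712e-01] [0.37450067 0.71404022 0.58568226] [-1.75959863e-02 -4.27686492e+00 -1.40952480e+01  8.01839652e+01
  1.96044691e-03  1.01268997e+02] [[ 1.95716681e-01  9.80660481e-01 -4.09737701e-05]
 [ 9.80660482e-01 -1.95716679e-01  3.42288384e-05]
 [ 2.55476189e-05 -4.68805118e-05 -9.99999999e-01]]
```

View pics/wrist1.png

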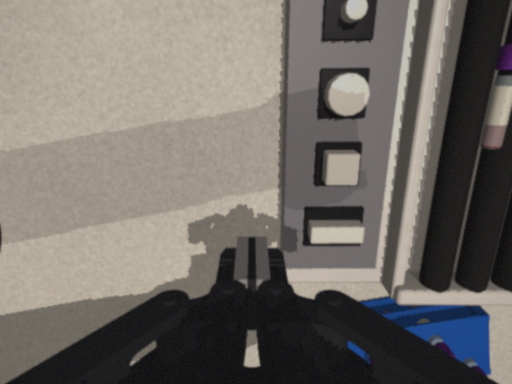

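```bash
python3 -m handwheel '{"rot":[[0,0,0],[0,0,0],[0,0,0],[0,0,0],[0,0,0],[0,0,0],[0,0,0]],"linear":[[4,-0.8,-3],[8,-1.6,-6],[8,-1.6,-9.5],[8,-1.6,-12.5],[8,-1.6,-14],[8,-1.6,-14.8],[8,-1.6,-14.8]],"claw":[0,0,0,0,0,0,0]}'
python3 - <<'E'
from h import *
for i in range(3):
    look("wrist",["square_top"],"pics/w2.png")
    s=readout.observe();print(s["time"],s["position"],s["force"])
look("scene",["square_top"],"pics/s2.png")
a=cv2.imread("pics/w2.png");b=cv2.resize(cv2.imread("pics/s2.png")[80:260,200:400],(420,384));cv2.imwrite("pics/c2.png",cv2.resize(np.hstack([a,b]),None,fx=.85,fy=.85))
E
```

```text
time: 4.85
position: [0.4989, -0.0161, 0.1087]
orientation: [[0.196, 0.981, 0.0], [0.981, -0.196, -0.0], [0.0, 0.0, -1.0]]
force: [0.4, -0.6, -0.8]
opening: -0.0
finger_force: 0.0
wrist square_top 0.71 [ 0.4994 -0.0169  0.08  ] [255. 250.]
wrist square_top 0.24 [0.5123 0.0477 0.0725] [256. 110.]
4.95 [ 0.49937072 -0.01613119  0.10939092] [-0.82250115  0.55622393 -0.13093998]
wrist square_top 0.62 [ 0.4992 -0.0159  0.0817] [254. 249.]
5.05 [ 0.49938586 -0.01612573  0.10937637] [ 0.21037686 -0.62487099 -0.02861023]
wrist square_top 0.82 [ 0.4978 -0.018   0.0781] [252. 250.]
5.15 [ 0.4991935  -0.01615566  0.10903757] [-0.20661717  0.13689471  0.45063624]
scene square_top 0.72 [ 0.5008 -0.0163  0.0729] [295. 151.]
scene square_top 0.26 [0.5192 0.0474 0.0758] [307. 172.]
```

View pics/c2.png

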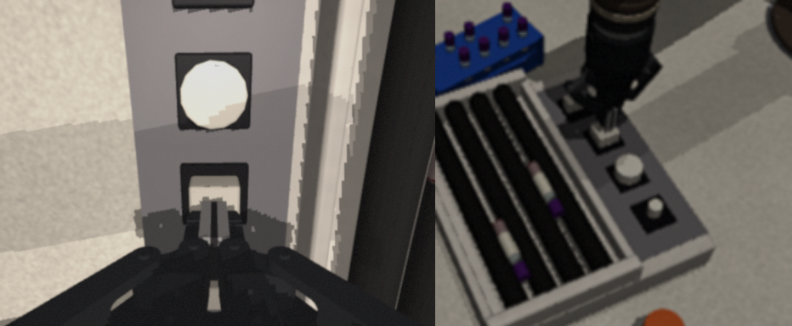

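The fingertips sit centred over the square key, at crop pixel (213, 205). Descending slowly to find contact.

```bash
python3 -m handwheel '{"rot":[[0,0,0],[0,0,0],[0,0,0],[0,0,0],[0,0,0],[0,0,0]],"linear":[[0,0,-0.2],[0,0,-0.4],[0,0,-0.6],[0,0,-0.75],[0,0,-0.9],[0,0,-0.9]],"claw":[0,0,0,0,0,0]}'
python3 -m handwheel '{"rot":[[0,0,0],[0,0,0]],"linear":[[0,0,-0.1],[0,0,-0.1]],"claw":[0,0]}'
python3 -m handwheel '{"rot":[[0,0,0],[0,0,0]],"linear":[[0,0,-0.1],[0,0,-0.1]],"claw":[0,0]}'
```

```text
time: 6.0
position: [0.4987, -0.0161, 0.0993]
orientation: [[0.196, 0.981, -0.0], [0.981, -0.196, -0.0], [-0.0, -0.0, -1.0]]
force: [-0.3, 0.5, 2.3]
opening: -0.003
finger_force: 0.7
time: 6.25
position: [0.4987, -0.0161, 0.0984]
orientation: [[0.196, 0.981, 0.0], [0.981, -0.196, 0.0], [0.0, 0.0, -1.0]]
force: [-0.4, 0.3, 2.8]
opening: 0.003
finger_force: 1.3
time: 6.5
position: [0.4988, -0.0161, 0.0973]
orientation: [[0.196, 0.981, 0.0], [0.981, -0.196, 0.0], [0.0, 0.0, -1.0]]
force: [-1.2, -0.1, 2.5]
opening: -0.002
finger_force: 1.3
```

```bash
python3 -m handwheel '{"rot":[[0,0,0],[0,0,0],[0,0,0],[0,0,0],[0,0,0]],"linear":[[0,0,-0.1],[0,0,-0.2],[0,0,-0.3],[0,0,-0.4],[0,0,-0.4]],"claw":[0,0,0,0,0]}'
python3 -m handwheel '{"rot":[[0,0,0],[0,0,0],[0,0,0],[0,0,0]],"linear":[[0,0,-0.1],[0,0,-0.2],[0,0,-0.25],[0,0,-0.25]],"claw":[0,0,0,0]}'
```

```text
time: 7.12
position: [0.4988, -0.0161, 0.0932]
orientation: [[0.196, 0.981, -0.0], [0.981, -0.196, 0.0], [0.0, -0.0, -1.0]]
force: [-0.5, -0.5, 2.4]
opening: 0.002
finger_force: 1.2
time: 7.62
position: [0.4988, -0.0161, 0.0908]
orientation: [[0.196, 0.981, -0.0], [0.981, -0.196, -0.0], [-0.0, -0.0, -1.0]]
force: [-0.6, 0.1, 2.7]
opening: 0.002
finger_force: 1.3
```

```bash
python3 -m handwheel '{"rot":[[0,0,0],[0,0,0],[0,0,0],[0,0,0],[0,0,0],[0,0,0],[0,0,0],[0,0,0],[0,0,0],[0,0,0],[0,0,0]],"linear":[[0,0,0.5],[0,0,1.5],[0,0,3],[0.6,3,4],[1.3,6.5,4],[1.3,6.5,4],[1.3,6.5,3],[1.3,6.5,2.2],[1.3,6.5,1.8],[1.3,6.5,1.6],[1.3,6.5,1.6]],"claw":[0,0,0,0,0,0,0,0,0,0,0]}'
python3 - <<'E'
from h import *
look("wrist",["large_round_top"],"pics/w3.png");look("scene",["large_round_top","square_top"],"pics/s3.png");look("top",["square_top"])
a=cv2.imread("pics/w3.png");b=cv2.resize(cv2.imread("pics/s3.png")[80:260,200:400],(420,384));cv2.imwrite("pics/c3.png",cv2.resize(np.hstack([a,b]),None,fx=.85,fy=.85))
E
```

```text
time: 9.0
position: [0.5117, 0.0486, 0.1067]
orientation: [[0.196, 0.981, -0.0], [0.981, -0.196, -0.0], [-0.0, -0.0, -1.0]]
force: [-0.2, -0.6, 1.0]
opening: 0.003
finger_force: 0.0
wrist large_round_top 0.59 [0.5156 0.0459 0.0752] [263. 249.]
scene large_round_top 0.58 [0.5187 0.0465 0.0792] [307. 170.]
scene square_top 0.56 [ 0.5036 -0.0192  0.0669] [293. 153.]
top square_top 0.63 [ 6.031e-01 -6.500e-03 -5.000e-04] [264. 206.]
top square_top 0.56 [ 0.4985 -0.021   0.0653] [270. 245.]
```

View pics/c3.png

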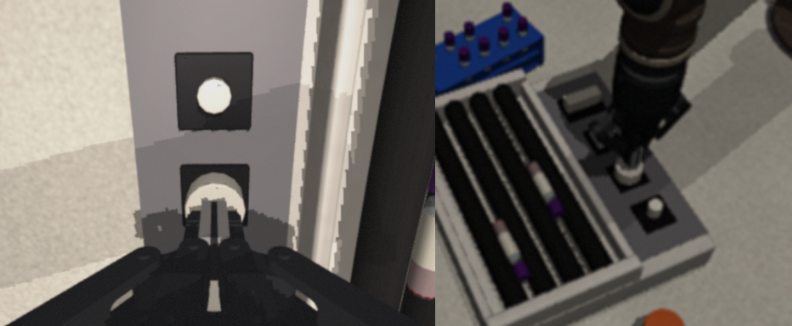

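The square key is down (top now about 66 mm), and the tips are centred on the large round key. Pressing it, from TCP 0.1068 to about 0.0908.

```bash
python3 -m handwheel '{"rot":[[0,0,0],[0,0,0],[0,0,0],[0,0,0],[0,0,0],[0,0,0],[0,0,0],[0,0,0]],"linear":[[0,0,-0.2],[0,0,-0.4],[0,0,-0.55],[0,0,-0.65],[0,0,-0.75],[0,0,-0.85],[0,0,-0.95],[0,0,-0.95]],"claw":[0,0,0,0,0,0,0,0]}'
python3 -m handwheel '{"rot":[[0,0,0],[0,0,0],[0,0,0],[0,0,0],[0,0,0]],"linear":[[0,0,-0.1],[0,0,-0.2],[0,0,-0.3],[0,0,-0.4],[0,0,-0.4]],"claw":[0,0,0,0,0]}'
python3 -m handwheel '{"rot":[[0,0,0],[0,0,0],[0,0,0],[0,0,0]],"linear":[[0,0,-0.1],[0,0,-0.2],[0,0,-0.25],[0,0,-0.25]],"claw":[0,0,0,0]}'
```

```text
time: 10.35
position: [0.5118, 0.0489, 0.0975]
orientation: [[0.196, 0.981, 0.0], [0.981, -0.196, 0.0], [0.0, 0.0, -1.0]]
force: [-1.4, -0.3, 3.2]
opening: -0.0
finger_force: 1.2
time: 10.98
position: [0.5118, 0.0489, 0.0932]
orientation: [[0.196, 0.981, 0.0], [0.981, -0.196, -0.0], [-0.0, 0.0, -1.0]]
force: [-1.2, -0.1, 2.7]
opening: 0.0
finger_force: 1.2
time: 11.48
position: [0.5118, 0.0489, 0.0908]
orientation: [[0.196, 0.981, 0.0], [0.981, -0.196, -0.0], [-0.0, 0.0, -1.0]]
force: [-0.1, -0.4, 2.0]
opening: 0.0
finger_force: 1.3
```

```bash
python3 -m handwheel '{"rot":[[0,0,0],[0,0,0],[0,0,0],[0,0,0],[0,0,0],[0,0,0],[0,0,0],[0,0,0],[0,0,0],[0,0,0],[0,0,0],[0,0,0]],"linear":[[0,0,0.5],[0,0,1.5],[0,0,3],[-0.6,-3,4],[-1.5,-8,4],[-2.4,-13,4],[-2.4,-13,4],[-2.4,-13,3],[-2.4,-13,2.2],[-2.4,-13,1.8],[-2.4,-13,1.6],[-2.4,-13,1.6]],"claw":[0,0,0,0,0,0,0,0,0,0,0,0]}'
python3 - <<'E'
from h import *
look("wrist",["bar_top","square_top"],"pics/w4.png");look("scene",["large_round_top","small_round_top","bar_top"],"pics/s4.png");look("top",["large_round_top"])
a=cv2.imread("pics/w4.png");b=cv2.resize(cv2.imread("pics/s4.png")[80:260,200:400],(420,384));cv2.imwrite("pics/c4.png",cv2.resize(np.hstack([a,b]),None,fx=.85,fy=.85))
E
```

```text
time: 12.98
position: [0.4878, -0.0807, 0.1067]
orientation: [[0.195, 0.981, -0.0], [0.981, -0.195, 0.0], [0.0, -0.0, -1.0]]
force: [0.3, 0.2, -0.0]
opening: -0.004
finger_force: 0.0
wrist bar_top 0.6 [ 0.4848 -0.0847  0.0765] [250. 255.]
scene large_round_top 0.59 [0.5187 0.0469 0.0726] [307. 172.]
scene large_round_top 0.32 [0.5312 0.1107 0.0485] [319. 200.]
scene small_round_top 0.55 [0.5223 0.1136 0.0768] [325. 192.]
scene bar_top 0.49 [ 0.4857 -0.0864  0.0755] [282. 130.]
top large_round_top 0.51 [0.5089 0.049  0.0668] [243. 240.]
```

View pics/c4.png

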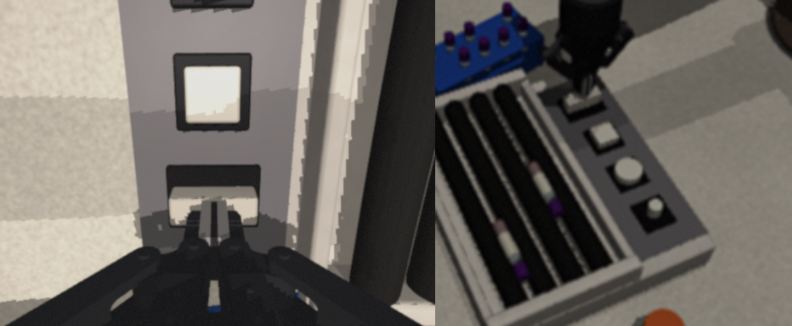

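Square and large round are both down, and the tips are over the bar. Pressing it.

```bash
python3 -m handwheel '{"rot":[[0,0,0],[0,0,0],[0,0,0],[0,0,0],[0,0,0],[0,0,0],[0,0,0],[0,0,0]],"linear":[[0,-0.1,-0.2],[0,-0.1,-0.4],[0,-0.1,-0.55],[0,-0.1,-0.65],[0,-0.1,-0.75],[0,-0.1,-0.85],[0,-0.1,-0.95],[0,-0.1,-0.95]],"claw":[0,0,0,0,0,0,0,0]}'
python3 -m handwheel '{"rot":[[0,0,0],[0,0,0],[0,0,0],[0,0,0],[0,0,0]],"linear":[[0,0,-0.1],[0,0,-0.2],[0,0,-0.3],[0,0,-0.4],[0,0,-0.4]],"claw":[0,0,0,0,0]}'
python3 -m handwheel '{"rot":[[0,0,0],[0,0,0],[0,0,0],[0,0,0]],"linear":[[0,0,-0.1],[0,0,-0.2],[0,0,-0.25],[0,0,-0.25]],"claw":[0,0,0,0]}'
python3 -m handwheel '{"rot":[[0,0,0],[0,0,0],[0,0,0],[0,0,0],[0,0,0],[0,0,0],[0,0,0],[0,0,0]],"linear":[[0,0,0.5],[0,0,1.5],[0,0,3],[0,0,6],[-3,0,10],[-7,0,14],[-12,0,16],[-12,0,16]],"claw":[0,0,0,0,0,0,0,0]}'
python3 - <<'E'
from h import *
N=["large_round_top","small_round_top","bar_top","square_top"]
for c in("wrist","top","scene"):look(c,N,f"pics/{c}5.png")
a=cv2.imread("pics/wrist5.png");b=cv2.resize(cv2.imread("pics/scene5.png")[80:260,200:400],(420,384));cv2.imwrite("pics/c5.png",cv2.resize(np.hstack([a,b]),None,fx=.85,fy=.85))
E
```

```text
time: 14.42
position: [0.4878, -0.0821, 0.0974]
orientation: [[0.196, 0.981, 0.0], [0.981, -0.196, -0.0], [0.0, 0.0, -1.0]]
force: [-1.4, 0.8, 2.7]
opening: -0.003
finger_force: 1.3
time: 15.05
position: [0.4878, -0.0821, 0.0932]
orientation: [[0.196, 0.981, 0.0], [0.981, -0.196, 0.0], [0.0, 0.0, -1.0]]
force: [-0.9, 0.1, 2.5]
opening: -0.0
finger_force: 1.2
time: 15.55
position: [0.4878, -0.0821, 0.0908]
orientation: [[0.196, 0.981, 0.0], [0.981, -0.196, 0.0], [0.0, 0.0, -1.0]]
force: [-0.2, -0.0, 3.8]
opening: 0.002
finger_force: 1.3
time: 16.55
position: [0.3662, -0.0822, 0.2542]
orientation: [[0.197, 0.98, 0.005], [0.98, -0.197, -0.001], [-0.0, 0.005, -1.0]]
force: [-0.1, 0.6, 0.0]
opening: 0.0
finger_force: 0.0
wrist square_top 0.78 [ 0.4998 -0.0198  0.0686] [393.  65.]
top large_round_top 0.74 [0.5107 0.0473 0.0657] [243. 240.]
top large_round_top 0.22 [0.6282 0.0196 0.0885] [254. 192.]
top small_round_top 0.54 [0.5239 0.1132 0.0726] [217. 234.]
top bar_top 0.72 [ 0.4877 -0.0785  0.0613] [293. 249.]
top square_top 0.45 [ 0.4978 -0.0228  0.0697] [271. 245.]
scene large_round_top 0.63 [0.5177 0.0491 0.0715] [307. 173.]
scene small_round_top 0.64 [0.5232 0.1146 0.0749] [325. 193.]
scene bar_top 0.72 [ 0.4871 -0.0862  0.0659] [282. 133.]
scene bar_top 0.15 [ 0.547  -0.2639  0.0041] [225. 119.]
scene square_top 0.72 [ 0.5011 -0.016   0.0694] [295. 152.]
```

View pics/c5.png

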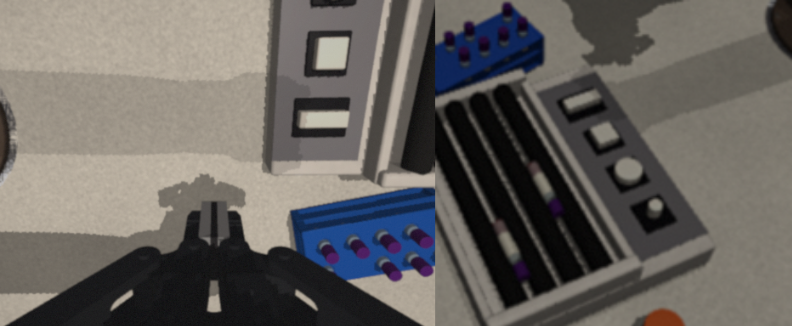

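```bash
python3 -c "
from cell import env;print(env.hand_in())"
```

```text
the job is handed in; nothing more can be done
None
```

I pressed the square, large round and bar keys down in that order, each at least 6.6 mm of its 12 mm travel at about 2–4 N. The small round key is still up, I saw nothing else disturbed, and the job is handed in; no verdict came back.

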